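Load the smoke feeder and hold its slide at the line

TASK

Take the one dark brown wood puck out of the bin, drop it into the square chute of the smoke feeder so that it comes to rest on the closed slide, then pull the spring-return wooden T-handle straight out until its white pointer is level with the red lines, so that the puck falls flat in front of the pusher. Finish while holding the handle there with the pointer on the lines: do not let go, it stays cocked in your grip until the cook calls for smoke. Leave the pale wood in the bin, and do not disturb the bowl, the ramekin or the skewer rack.

Things in the scene. Friction and masses are not known exactly. Their poses are not given: they have to be found in the camera images.
- feeder: Smoke generator, fixed: grey steel burner box (x 44 to 144 mm, 100 mm high, chimney to 135 mm at x 112), square steel loading chute, and a dark tray toward -x under the T-handle. Origin on the shelf under the chute's axis; x from handle to burner, z up. Tray: x -132 to -34 mm, 116 mm wide, side lips 57 mm high; channel floor 45 mm above the shelf
- chute_mouth (a point): Centre of the chute's mouth, 103 mm above the shelf. Chute inside 58 x 58 mm, walls 3 mm; its top 18 mm flare to a mouth 75 mm inside, 82 outside, rim at 104 mm. The home slide's pusher (top 63 mm above the shelf) closes the foot: a dropped puck lies on it, and falls to the channel floor (45 mm) once the slide is 50 to 56 mm out. Slick steel inside
- red_line (a point): Mid-point between the two red lines, each 5 mm wide, painted across the tray's left and right lip at feeder x = -107 mm, 57 mm above the shelf
- slide (a joint): Spring-return slide (pusher, flat bar, pointer, T-handle): metres pulled out along the feeder's -x. 0 is home, 0.062 puts the pointer level with the red lines, 0.085 is the end stop. The spring pulls it home with 4 N at home, 9 N at the lines, 11 N at the stop; let go, it slides home
- pointer (a point): Middle of the white pointer, a bar 6 mm wide and 82 mm long across the tray between the lips, fixed to the slide and moving with it; 62 mm short of the red lines when home
- handle (a point): Centre of the slide's wooden T-handle: a round bar 25 mm thick, 86 mm long, level, along the feeder's y (crosswise to the pull), 92 mm above the shelf, on a 5 x 22 mm upright under its middle. 63 mm ahead of the pointer; home, 108 mm from the chute's axis and its surface about 55 mm clear of the flared mouth. Free above and around
- bin: Open aluminium bin, fixed, 184 mm (x) by 268 mm (y), 40 mm high, walls and floor 4 mm; origin centre of its underside. Holds six loose pieces of smoking wood lying on its floor in any order in 2 x 3 places, about 84 mm apart along x and 80 mm along y
- dark_puck: The dark brown smoking-wood puck, the one to load: flat disc 48 mm across, 16 mm thick, about 26 g, lying flat in the bin; origin centre of its underside, z its axis
- puck_center (a point): Middle of the dark puck, 8 mm above its underside
- pale_puck1: Pale puck, same size as the dark one, lying flat in the bin; stays there; origin centre of its underside
- pale_puck2: Pale puck, same size as the dark one, lying flat in the bin; stays there; origin centre of its underside
- pale_puck3: Pale puck, same size as the dark one, lying flat in the bin; stays there; origin centre of its underside
- chunk1: Pale rectangular wood chunk, 55 by 34 by 26 mm, in the bin; stays there; origin centre of its underside
- chunk2: Pale rectangular wood chunk, 48 by 34 by 26 mm, in the bin; stays there; origin centre of its underside
- pinch_bowl: Green hard-silicone pinch bowl, 90 mm across, 35 mm high, bystander; origin centre of its underside
- ramekin: White ceramic ramekin, 86 mm across, 45 mm high, bystander; origin centre of its underside
- skewer_rack: Dark slotted wooden rack with five flat steel skewers lying in it, about 330 (x) by 150 (y) mm, 42 mm high, bystander; origin centre of its underside
Not all that is in view belongs to the job. Leave any grey look-alike of the chunk2 alone.

How it is judged:
By the outcome, as a careful person would: the job done as asked, in the order asked, and still so for the second after the job is handed in, while the arm keeps its last pose, push and grip.
It also fails if it takes over 48 s, if anything falls off the work surface, if the arm or the gripper's body presses on something with over 40 N, if the wrist force passes 120 N, or if a joint passes its speed limit or range.

ROBOT

A 6-joint arm with a two-finger parallel gripper is mounted at the origin on the work surface. World frame = base frame: x ahead of the robot, y to its left, z up, the work surface at z = 0. Lengths are in mm, angles in rad, forces in N, time in s.
With the tool pointing down it reaches from about 350 to 875 mm from the base axis. Payload 4.2 kg.
Tool frame: the origin (TCP) lies midway between the tips of the shut fingers; the grasp point (between the pads) lies 19 mm behind it; z points along the fingers, y is the line along which they close (so a half turn about z gives the same grasp; the last joint's range is limited). The gripper opens to 85 mm and grips with 20 to 120 N. Pads are 22 mm wide; open, the fingers measure 114 mm over their backs; the gripper's body (76 mm by 85 mm) begins 54 mm behind the grasp point. The pads swing forward as they close: fully open they stand 13 mm farther back than shut.
Start: joints at [1.403, 0.385, 0.008, 0, -1.194, -0.259], TCP at [258.691, 568.927, 231.312] pointing down, gripper open.
Joint ranges: [-3.14, 3.14], [-1.21, 2.06], [-1.07, 1.41], [-3.16, 2.05], [-2.99, -0.16], [-3.1, 3.1]. Speed limits (rad/s): [2.79, 2.79, 3.14, 3.14, 3.14, 3.14].

INTERFACE

Orientations are given as a unit quaternion [x, y, z, w].
In Python, from bench import arm gives the robot as it stands.
- The arm moves only by the tool send_rows, never from a script. Its argument "targets" is a list of rows, each an object of numbers: "gripper": the gripper command: -1 is fully open, 1 is shut, values between are in proportion; "x", "y", "z": the shift along the tool's x, y, z in cm; "ax", "ay", "az": the turn, a rotation vector about the tool's x, y, z in degrees. A call has 1 to 5 rows; each row shifts and turns the commanded pose from where the row before left it, along the tool's axes as they then stand; what a row does not reach is not made up. A row lasts 1/12 s, in which the tool goes at most 41.7 mm and 7.16 degrees, less where a joint would pass 70% of its speed; a pose out of reach is approached as far as the arm can. A call is refused whole if a number of a shift passes 4.17 or a number of a turn 7.16, either way. A call with a gripper value outside its range is refused whole. The fingers move at their own pace and stop on an object; the grip force is fixed at half the most. Time passes only in rows, so rows that do not move let the fingers close. It gives the time, the measured TCP pose, the force, the opening and the grip force at its end, in the units of the state.
- arm.read_state(): the state, without advancing time (a new reading comes with each control period).
- arm.get_image(name): name is "scene" or "top"; returns (picture, depth): 400x640x3 uint8, red, green, blue; 400x640 float32, mm along the optical axis (not along the pixel's ray), 0 where there is no reading.
- arm.camera_model(name): a dict with "fx", "fy", "cx", "cy" (pixels), "cam_to_world" (4x4, takes a point from camera to world coordinates). Camera axes: x right, y down, z forward; pixel columns grow to the right and rows downward; lengths in mm; the calibration is good to about 2 mm. A picture is of the moment at which its call begins. camera_model takes no time and is no camera call.
- arm.job_done(): hands the job in; it is judged then, once.
Trained networks look in the newest picture that a camera, given by its name, has taken for a name from the list of things; names that differ only in an ending like _2 or _b are one class to them, and where a whole thing is asked for, a point or a joint stands for the part that bears it (a point fixed in the world has none). Each returns a list of dicts, best first, with "score" (0 to 1); they miss things now and then, are a little off and sometimes report something else, mostly with a low value. They report only what shows in the picture. A call takes as long as a camera call. They do not tell look-alikes from the thing itself.
- arm.boxes_of(camera, thing): "rect" ([left, top, width, height] in pixels, round what is visible of it).
The state is a dict: "clock": time; "joints": joint angles; "joint_vel": joint speeds; "joint_efforts": joint torques, N m; "position": TCP position; "ee_rot": TCP orientation; "contact_force": force on the tool from outside, world axes, zero at the start; "wrist_torque": the same for the moment, N m; "gripper_width": finger opening in mm; "grasp_force": force on a finger pad.
Only numpy, scipy, OpenCV 4.12 (cv2) and the standard library are available. Lean on these libraries where they do the work, as an engineer would, in place of code of your own. Each camera call takes 0.05 s, during which the arm holds its last target. There are 200 camera calls.

## Working session

There is one attempt and no reset: what is moved stays moved. The work goes in short steps, Python scripts to look and compute and a tool call to move; the robot and the scene stay as the last step left them, time stands still between calls to the robot, and variables do not carry over. Pictures are saved under pics/ and viewed, at most 10 in all, crops included, and the job is handed in when it is done.

Besides the shell and the picture viewer there is one more tool, called after "Call:" as name([rows], argument=value, ...), one row to a line, values as JSON. send_rows: Moves the arm, as the interface text tells. Its arguments: {"type":"object","properties":{"targets":{"type":"array"}},"required":["targets"]}

```bash
mkdir -p pics
cat > h.py <<'E'
import numpy as np,cv2
from bench import arm
def look(c,fn=None):
    im,d=arm.get_image(c)
    if fn: cv2.imwrite('pics/'+fn,im[:,:,::-1])
    return im,d
def world(c,d):
    m=arm.camera_model(c);v,u=np.mgrid[:d.shape[0],:d.shape[1]]
    p=np.stack([(u-m['cx'])*d/m['fx'],(v-m['cy'])*d/m['fy'],d],-1)
    T=np.array(m['cam_to_world']);return p@T[:3,:3].T+T[:3,3]
E
python3 - <<'E'
from h import *
print(arm.read_state())
ims=[]
for c in('top','scene'):
    im,d=look(c,c+'0.png');W=world(c,d);np.savez(c+'0.npz',im=im,d=d,W=W)
    for t in('feeder','dark_puck','handle','pointer','bin','chute_mouth','pinch_bowl','ramekin','skewer_rack'):
        for b in arm.boxes_of(c,t)[:2]:
            l,tp,w,h=b['rect'];u,v=int(l+w/2),int(tp+h/2);print(c,t,round(b['score'],2),np.round(b['rect']),np.round(W[min(v,399),min(u,639)]))
E
```

```text
{'clock': 0.0, 'joints': array([ 1.40258110e+00,  3.85559208e-01,  6.61121026e-03, -4.99072814e-04,
       -1.19402107e+00, -2.58610319e-01]), 'joint_vel': array([ 0.00040829,  0.00087988, -0.00081851,  0.00036244,  0.00013437,
       -0.00080234]), 'joint_efforts': array([ 4.43934732e-04, -3.92289913e+01,  1.88398236e+01,  4.18628991e+00,
       -4.65609526e-03, -3.76256978e-06]), 'position': array([258.4722842 , 568.39347158, 230.21426889]), 'ee_rot': array([ 9.77293689e-01, -2.11886318e-01, -1.82611573e-04,  1.09574097e-03]), 'contact_force': array([-0.59827991, -0.18546369, -0.88787085]), 'wrist_torque': array([-0.03151983, -0.0357805 ,  0.00850166]), 'grasp_force': 0.0, 'gripper_width': 85.4123842532764}
top feeder 0.85 [315. 134.  52.  90.] [ 621. -113.   67.]
top dark_puck 0.64 [207. 189.  14.  11.] [569. 305.  20.]
top handle 0.73 [330. 174.  35.  43.] [ 569. -131.   47.]
top handle 0.71 [314. 133.  52.  92.] [ 622. -110.   62.]
top pointer 0.8 [331. 172.  34.  48.] [ 569. -137.   52.]
top bin 0.8 [185. 176.  94.  71.] [512. 248.  -0.]
top chute_mouth 0.71 [316. 127.  54.  96
[... 397 characters left out ...]
[282. 166.  50.  44.] [ 545. -140.   52.]
scene dark_puck 0.79 [382. 318.  18.  20.] [565. 316.  19.]
scene handle 0.93 [282. 166.  48.  45.] [ 549. -146.   41.]
scene handle 0.28 [240. 166.  97.  90.] [647. -73. 101.]
scene pointer 0.86 [280. 164.  50.  46.] [ 547. -149.   42.]
scene pointer 0.25 [237. 164.  99.  91.] [635. -99.  62.]
scene bin 0.76 [340. 237. 104. 117.] [512. 247.   4.]
scene chute_mouth 0.78 [236. 163.  97.  91.] [647. -91.  92.]
scene pinch_bowl 0.84 [282. 117.  32.  21.] [ 439. -390.    6.]
scene pinch_bowl 0.7 [340. 236. 108. 123.] [504. 252.  -3.]
scene ramekin 0.69 [265. 281.  34.  32.] [765.  98.   2.]
scene skewer_rack 0.82 [217.  70.  83.  56.] [ 487. -585.   -6.]
```

View pics/top0.png

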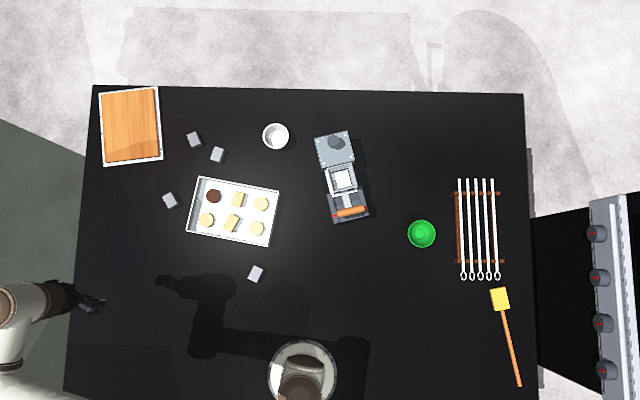

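View pics/scene0.png

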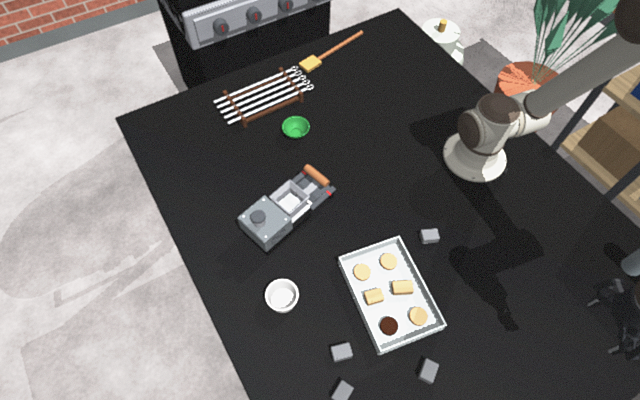

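The top view shows the dark puck at about (213,196) in the bin's far-left corner, the orange handle at (350,211) and the chute at (341,180). The scene view shows the puck at (389,325) and the handle at (316,175). Grey look-alike blocks lie outside the bin.

```bash
python3 - <<'E'
from h import *
import math
for c,pr,hr in(('top',(200,185,28,24),(328,200,44,22)),('scene',(376,312,28,26),(300,160,32,30))):
    z=np.load(c+'0.npz');im,W=z['im'],z['W'];hsv=cv2.cvtColor(im,cv2.COLOR_RGB2HSV).astype(int);C=np.array(arm.camera_model(c)['cam_to_world'])[:3,3]
    def seg(r,f):
        l,t,w,h=r;m=np.zeros(im.shape[:2],bool);m[t:t+h,l:l+w]=f(hsv[t:t+h,l:l+w]);return m
    def plane(m,zz):  # rays of pixels to plane z
        P=W[m];P=P[np.isfinite(P).all(1)];D=P-C;return C+D*((zz-C[2])/D[:,2])[:,None]
    m=seg(pr,lambda a:((a[...,0]<12)|(a[...,0]>170))&(a[...,1]>90)&(a[...,2]<140))
    P=plane(m,20);print(c,'puck',m.sum(),np.median(W[m],0).round(1),((P.max(0)+P.min(0))/2).round(1),P.mean(0).round(1),np.ptp(P,0).round())
    m=seg(hr,lambda a:(a[...,0]<22)&(a[...,0]>4)&(a[...,1]>130)&(a[...,2]>90))
    P=plane(m,99 if c=='top' else 96);q=P[:,:2];mu=q.mean(0);w,V=np.linalg.eigh(np.cov((q-mu).T));a=(q-mu)@V[:,1]
    print(' handle',m.sum(),np.median(W[m],0).round(1),mu.round(1),'mid',(mu+V[:,1]*(a.max()+a.min())/2).round(1),'axis deg',math.degrees(math.atan2(V[1,1],V[0,1])),'len',np.ptp(a))
    # top surfaces 
    reg=np.zeros_like(m); l,t,w,h=((305,120,70,110) if c=='top' else (230,155,110,105)); reg[t:t+h,l:l+w]=1
    for lo,hi in((94,109),(112,145)):
        k=reg&(W[...,2]>lo)&(W[...,2]<hi)&~m
        r=cv2.minAreaRect(W[k][:,:2].astype(np.float32));print(' z',lo,k.sum(),np.round(r[0],1),np.round(r[1]),round(r[2],1),np.median(W[k],0).round(1))
    # bin rim
    l,t,w,h=((180,170,105,85) if c=='top' else (335,230,115,125));reg[:]=0;reg[t:t+h,l:l+w]=1
    k=reg&(W[...,2]>33)&(W[...,2]<48);r=cv2.minAreaRect(W[k][:,:2].astype(np.float32));print(' bin',np.round(r[0],1),np.round(r[1]),round(r[2],1))
    s=im[125:230,300:385] if c=='top' else im[155:262,228:342]
    cv2.imwrite(f'pics/{c}c.png',cv2.resize(s[:,:,::-1],None,fx=5,fy=5,interpolation=cv2.INTER_CUBIC))
E
python3 -c "
import cv2,numpy as np
a=cv2.imread('pics/topc.png');b=cv2.imread('pics/scenec.png');h=500
o=np.hstack([cv2.resize(x,(395,500)) for x in(a,b)]);cv2.imwrite('pics/f.png',o)"
```

```text
top puck 145 [564.8 305.9  19.3] [nan nan nan] [nan nan nan] [nan nan nan]
 handle 199 [ 511.3 -140.7  101.1] [nan nan] mid [nan nan] axis deg nan len nan
 z 94 1120 [ 628.7 -110.9] [265. 109.] 14.9 [691.3 -98.   99.5]
 z 112 121 [725.7 -85.5] [37. 34.] 1.6 [723.4 -84.2 134.2]
 bin [512.4 235.1] [269. 184.] 80.0
scene puck 233 [568.2 309.   17.6] [nan nan nan] [nan nan nan] [nan nan nan]
 handle 7 [ 510.3 -114.6   97.6] [ 508.8 -124.3] mid [ 509.2 -127.4] axis deg 97.25155067373349 len 62.7917771968071
 z 94 1459 [ 631.3 -107.4] [263. 110.] 15.5 [689.1 -94.5  98.1]
 z 112 175 [727.  -80.6] [37. 35.] 62.4 [727.6 -78.8 132.5]
 bin [513.8 238.5] [269. 186.] 80.2<stdin>:8: RuntimeWarning: divide by zero encountered in divide
<stdin>:8: RuntimeWarning: invalid value encountered in multiply
```

View pics/f.png

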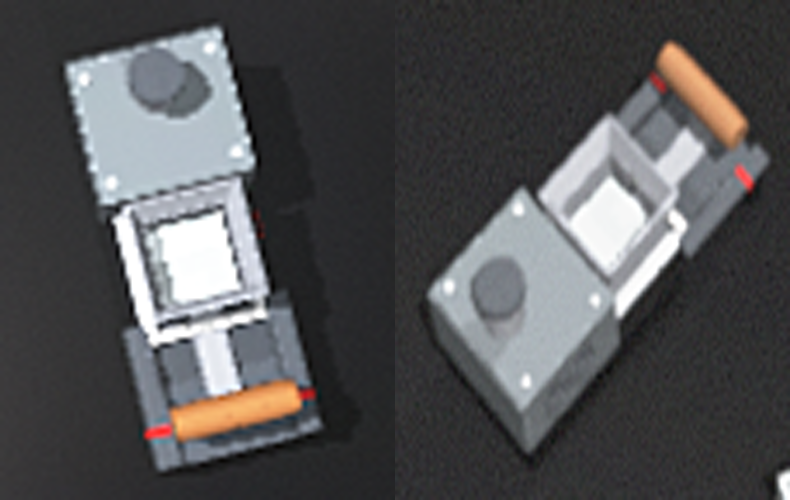

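The crop shows the feeder yawed about 15°, with the red lines beside the handle and the pointer at the chute foot. My estimates are feeder origin (618.7, -112.3), handle (514.5, -140.6) and puck (566.5, 307.5).

Call:
send_rows([
  {"az": 6.1, "gripper": -0.46},
  {"az": 6.1, "gripper": -0.46},
  {"az": 6.1, "gripper": -0.46},
  {"az": 6.1, "gripper": -0.46},
  {"az": 6.1, "gripper": -0.46},
])

```text
$.targets[0]: bad value
```

Call:
send_rows([
  {"x": 3.25, "y": -0.85, "gripper": -0.46},
  {"x": 3.25, "y": -0.85, "gripper": -0.46},
  {"x": 3.25, "y": -0.85, "gripper": -0.46},
  {"x": 3.25, "y": -0.85, "gripper": -0.46},
  {"x": 3.25, "y": -0.85, "gripper": -0.46},
])

```text
$.targets[0]: bad value
```

Call:
send_rows([
  {"x": 3.25, "y": -0.85, "gripper": -0.46},
  {"x": 3.25, "y": -0.85, "gripper": -0.46},
  {"x": 3.25, "y": -0.85, "gripper": -0.46},
  {"x": 3.25, "y": -0.85, "gripper": -0.46},
  {"x": 3.25, "y": -0.85, "gripper": -0.46},
])

```text
$.targets[0]: bad value
```

Call:
send_rows([
  {"x": 3.25, "y": -0.85, "z": 2, "gripper": -0.46},
  {"x": 3.25, "y": -0.85, "z": 3, "gripper": -0.46},
  {"z": 3, "gripper": -0.46},
  {"gripper": -0.46},
  {"gripper": -0.46},
])

```text
$.targets[0]: bad value
```

```bash
cat >> h.py <<'E'
def delta(t):
    from scipy.spatial.transform import Rotation as R
    s=arm.read_state();r=R.from_quat(s['ee_rot']);M=r.as_matrix()
    print('t',round(s['clock'],2),'pos',s['position'].round(1),'w',round(s['gripper_width'],1),'gf',round(s['grasp_force'],1),'F',s['contact_force'].round(1),
     'yang',round(float(np.degrees(np.arctan2(M[1,1],M[0,1]))),1),'tilt',M[:2,2].round(4),'dtool cm',(M.T@(np.array(t)-s['position'])/10).round(2))
E
python3 -c "
from h import *
delta((566.5,307.5,60))"
```

```text
t 1.0 pos [258.7 568.9 231.3] w 85.6 gf 0.0 F [-0.1 -0.2 -1. ] yang -114.5 tilt [-0. -0.] dtool cm [38.84 11.05 17.13]
```

Call:
send_rows([
  {"x": 0, "y": 0, "z": 0, "ax": 0, "ay": 0, "az": 6.1, "gripper": -0.46},
  {"x": 0, "y": 0, "z": 0, "ax": 0, "ay": 0, "az": 6.1, "gripper": -0.46},
  {"x": 0, "y": 0, "z": 0, "ax": 0, "ay": 0, "az": 6.1, "gripper": -0.46},
  {"x": 0, "y": 0, "z": 0, "ax": 0, "ay": 0, "az": 6.1, "gripper": -0.46},
  {"x": 0, "y": 0, "z": 0, "ax": 0, "ay": 0, "az": 6.1, "gripper": -0.46},
])

```text
clock: 1.42
position: [258.7, 568.9, 231.3]
ee_rot: [0.886, -0.464, 0.0, -0.0]
contact_force: [0.7, 0.8, 0.4]
gripper_width: 62.4
grasp_force: 0.0
```

Call:
send_rows([
  {"x": 3.25, "y": -0.85, "z": 0, "ax": 0, "ay": 0, "az": 0, "gripper": -0.46},
  {"x": 3.25, "y": -0.85, "z": 0, "ax": 0, "ay": 0, "az": 0, "gripper": -0.46},
  {"x": 3.25, "y": -0.85, "z": 0, "ax": 0, "ay": 0, "az": 0, "gripper": -0.46},
  {"x": 3.25, "y": -0.85, "z": 0, "ax": 0, "ay": 0, "az": 0, "gripper": -0.46},
  {"x": 3.25, "y": -0.85, "z": 0, "ax": 0, "ay": 0, "az": 0, "gripper": -0.46},
])

```text
clock: 1.83
position: [387.7, 459.3, 231.5]
ee_rot: [0.887, -0.461, 0.0, -0.0]
contact_force: [-0.3, 0.6, 0.3]
gripper_width: 62.2
grasp_force: 0.0
```

Call:
send_rows([
  {"x": 3.25, "y": -0.85, "z": 0, "ax": 0, "ay": 0, "az": 0, "gripper": -0.46},
  {"x": 3.25, "y": -0.85, "z": 0, "ax": 0, "ay": 0, "az": 0, "gripper": -0.46},
  {"x": 3.25, "y": -0.85, "z": 0, "ax": 0, "ay": 0, "az": 0, "gripper": -0.46},
  {"x": 3.25, "y": -0.85, "z": 0, "ax": 0, "ay": 0, "az": 0, "gripper": -0.46},
  {"x": 3.25, "y": -0.85, "z": 0, "ax": 0, "ay": 0, "az": 0, "gripper": -0.46},
])

```text
clock: 2.25
position: [516.0, 350.5, 231.5]
ee_rot: [0.887, -0.461, 0.0, -0.0]
contact_force: [-0.4, 0.3, 0.0]
gripper_width: 62.3
grasp_force: 0.0
```

Call:
send_rows([
  {"x": 3.25, "y": -0.85, "z": 2, "ax": 0, "ay": 0, "az": 0, "gripper": -0.46},
  {"x": 3.25, "y": -0.85, "z": 2, "ax": 0, "ay": 0, "az": 0, "gripper": -0.46},
  {"x": 0, "y": 0, "z": 4, "ax": 0, "ay": 0, "az": 0, "gripper": -0.46},
  {"x": 0, "y": 0, "z": 3, "ax": 0, "ay": 0, "az": 0, "gripper": -0.46},
  {"x": 0, "y": 0, "z": 0, "ax": 0, "ay": 0, "az": 0, "gripper": -0.46},
])

```text
clock: 2.67
position: [562.7, 304.7, 113.8]
ee_rot: [0.886, -0.463, -0.004, 0.006]
contact_force: [-1.0, -0.9, -0.8]
gripper_width: 62.8
grasp_force: 0.0
```

Run:
```python
from h import *
delta((566.5,307.5,9))
```

```text
t 2.67 pos [562.7 304.7 113.8] w 62.8 gf 0.0 F [-1.  -0.9 -0.8] yang -145.1 tilt [-0.0121 -0.008 ] dtool cm [-1.000e-02 -6.200e-01  1.047e+01]
```

Call:
send_rows([
  {"x": 0, "y": 0, "z": 3, "ax": 0, "ay": 0, "az": 0, "gripper": -0.46},
  {"x": 0, "y": 0, "z": 3, "ax": 0, "ay": 0, "az": 0, "gripper": -0.46},
  {"x": 0, "y": 0, "z": 0, "ax": 0, "ay": 0, "az": 0, "gripper": -0.46},
  {"x": 0, "y": 0, "z": 0, "ax": 0, "ay": 0, "az": 0, "gripper": -0.46},
  {"x": 0, "y": 0, "z": 0, "ax": 0, "ay": 0, "az": 0, "gripper": -0.46},
])

```text
clock: 3.08
position: [567.5, 309.5, 64.0]
ee_rot: [0.888, -0.461, 0.001, -0.002]
contact_force: [0.4, 0.0, 1.1]
gripper_width: 62.5
grasp_force: 0.0
```

Run:
```python
from h import *
delta((566.5,307.5,9))
im,d=look('scene');cv2.imwrite('pics/s1.png',cv2.resize(im[220:370,320:470,::-1],None,fx=4,fy=4,interpolation=cv2.INTER_CUBIC))
```

```text
t 3.08 pos [567.5 309.5  64. ] w 62.5 gf 0.0 F [0.4 0.  1.1] yang -144.9 tilt [0.0036 0.0019] dtool cm [0.1  0.22 5.5 ]
```

View pics/s1.png

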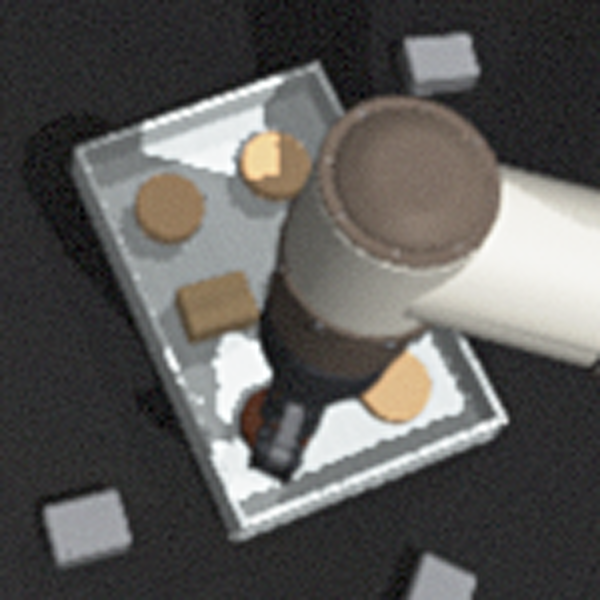

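The crop shows the gripper centred over the dark puck (about 265,415), with its near finger between the puck and the bin corner, so I descend.

Call:
send_rows([
  {"x": 0, "y": 0, "z": 1.8, "ax": 0, "ay": 0, "az": 0, "gripper": -0.46},
  {"x": 0, "y": 0, "z": 1.5, "ax": 0, "ay": 0, "az": 0, "gripper": -0.46},
  {"x": 0, "y": 0, "z": 1.2, "ax": 0, "ay": 0, "az": 0, "gripper": -0.46},
  {"x": 0, "y": 0, "z": 0.6, "ax": 0, "ay": 0, "az": 0, "gripper": -0.46},
  {"x": 0, "y": 0, "z": 0, "ax": 0, "ay": 0, "az": 0, "gripper": -0.46},
])

```text
clock: 3.55
position: [565.9, 308.1, 9.9]
ee_rot: [0.887, -0.461, -0.0, 0.0]
contact_force: [-0.5, 0.4, -0.0]
gripper_width: 62.7
grasp_force: 0.0
```

Call:
send_rows([
  {"x": 0, "y": 0, "z": 0, "ax": 0, "ay": 0, "az": 0, "gripper": 1},
  {"x": 0, "y": 0, "z": 0, "ax": 0, "ay": 0, "az": 0, "gripper": 1},
  {"x": 0, "y": 0, "z": 0, "ax": 0, "ay": 0, "az": 0, "gripper": 1},
  {"x": 0, "y": 0, "z": 0, "ax": 0, "ay": 0, "az": 0, "gripper": 1},
  {"x": 0, "y": 0, "z": 0, "ax": 0, "ay": 0, "az": 0, "gripper": 1},
])

```text
clock: 3.97
position: [567.1, 309.0, 12.0]
ee_rot: [0.887, -0.461, 0.001, -0.001]
contact_force: [-0.9, 0.8, 6.0]
gripper_width: 44.1
grasp_force: 61.6
```

Run:
```python
from h import *
delta((566.5,307.5,9))
```

```text
t 3.97 pos [567.1 309.   12. ] w 44.1 gf 61.6 F [-0.9  0.8  6. ] yang -144.9 tilt [0.0026 0.0017] dtool cm [0.08 0.14 0.3 ]
```

Call:
send_rows([
  {"x": 0, "y": 0, "z": 0, "ax": 0, "ay": 0, "az": 0, "gripper": -0.46},
  {"x": 0, "y": 0, "z": 0, "ax": 0, "ay": 0, "az": 0, "gripper": -0.46},
  {"x": 0, "y": 0, "z": 0, "ax": 0, "ay": 0, "az": 0, "gripper": -0.46},
  {"x": 0, "y": 0, "z": 0, "ax": 0, "ay": 0, "az": 0, "gripper": -0.46},
])

```text
clock: 4.3
position: [565.9, 307.9, 9.8]
ee_rot: [0.887, -0.461, -0.0, 0.0]
contact_force: [0.5, 0.2, 0.6]
gripper_width: 62.2
grasp_force: 0.0
```

Call:
send_rows([
  {"x": 0, "y": 0, "z": 0.3, "ax": 0, "ay": 0, "az": 0, "gripper": -0.46},
  {"x": 0, "y": 0, "z": 0.3, "ax": 0, "ay": 0, "az": 0, "gripper": -0.46},
  {"x": 0, "y": 0, "z": 0, "ax": 0, "ay": 0, "az": 0, "gripper": -0.46},
  {"x": 0, "y": 0, "z": 0, "ax": 0, "ay": 0, "az": 0, "gripper": -0.46},
])

```text
clock: 4.63
position: [565.9, 308.0, 3.7]
ee_rot: [0.887, -0.461, -0.0, 0.001]
contact_force: [0.8, -0.7, 1.1]
gripper_width: 62.5
grasp_force: 0.0
```

Call:
send_rows([
  {"x": 0, "y": 0, "z": 0, "ax": 0, "ay": 0, "az": 0, "gripper": 1},
  {"x": 0, "y": 0, "z": 0, "ax": 0, "ay": 0, "az": 0, "gripper": 1},
  {"x": 0, "y": 0, "z": 0, "ax": 0, "ay": 0, "az": 0, "gripper": 1},
  {"x": 0, "y": 0, "z": 0, "ax": 0, "ay": 0, "az": 0, "gripper": 1},
  {"x": 0, "y": 0, "z": 0, "ax": 0, "ay": 0, "az": 0, "gripper": 1},
])

```text
clock: 5.05
position: [566.5, 308.5, 4.8]
ee_rot: [0.887, -0.461, 0.0, -0.0]
contact_force: [0.1, 0.2, 3.0]
gripper_width: 45.5
grasp_force: 61.5
```

Run:
```python
from h import *
delta((566.5,307.5,9))
```

```text
t 5.05 pos [566.5 308.5   4.8] w 45.5 gf 61.5 F [0.1 0.2 3. ] yang -144.9 tilt [0.0009 0.0006] dtool cm [ 0.08  0.06 -0.42]
```

Call:
send_rows([
  {"x": 0, "y": 0, "z": -1, "ax": 0, "ay": 0, "az": 0, "gripper": 1},
  {"x": 0, "y": 0, "z": -3, "ax": 0, "ay": 0, "az": 0, "gripper": 1},
  {"x": 0, "y": 0, "z": -4, "ax": 0, "ay": 0, "az": 0, "gripper": 1},
  {"x": 0, "y": 0, "z": -4, "ax": 0, "ay": 0, "az": 0, "gripper": 1},
  {"x": 0, "y": 0, "z": -3, "ax": 0, "ay": 0, "az": 0, "gripper": 1},
])

```text
clock: 5.47
position: [566.8, 308.4, 158.3]
ee_rot: [0.887, -0.461, 0.001, -0.001]
contact_force: [2.2, 0.0, 0.5]
gripper_width: 45.3
grasp_force: 61.4
```

Run:
```python
from h import *
delta((618.7,-112.3,160))
im,d=look('scene');m=arm.camera_model('scene');T=np.linalg.inv(np.array(m['cam_to_world']));p=T@np.r_[arm.read_state()['position'],1];u=int(p[0]/p[2]*m['fx']+m['cx']);v=int(p[1]/p[2]*m['fy']+m['cy']);print(u,v)
u=min(max(u,60),580);v=min(max(v,60),340)
cv2.imwrite('pics/s2.png',cv2.resize(im[v-60:v+60,u-60:u+60,::-1],None,fx=5,fy=5,interpolation=cv2.INTER_CUBIC))
```

```text
t 5.47 pos [566.8 308.4 158.3] w 45.3 gf 61.4 F [2.2 0.  0.5] yang -144.9 tilt [0.003  0.0017] dtool cm [37.42 19.93 -0.23]
397 308
```

View pics/s2.png

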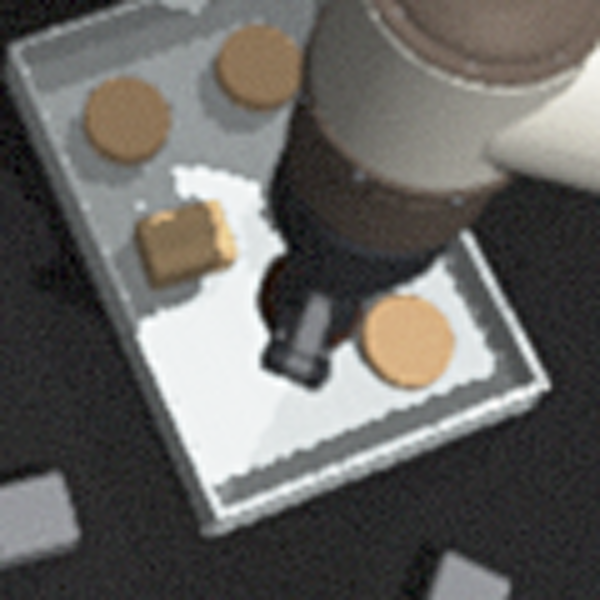

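The crop shows the puck held between the fingers and its bin place empty. Now I move to the chute, turning to align with the feeder's x.

Call:
send_rows([
  {"x": 0, "y": 0, "z": 0, "ax": 0, "ay": 0, "az": 6.6, "gripper": 1},
  {"x": 0, "y": 0, "z": 0, "ax": 0, "ay": 0, "az": 6.6, "gripper": 1},
  {"x": 0, "y": 0, "z": 0, "ax": 0, "ay": 0, "az": 6.7, "gripper": 1},
  {"x": 2, "y": 0.3, "z": 0, "ax": 0, "ay": 0, "az": 0, "gripper": 1},
  {"x": 3, "y": 0.4, "z": 0, "ax": 0, "ay": 0, "az": 0, "gripper": 1},
])

```text
clock: 5.93
position: [572.0, 259.4, 154.0]
ee_rot: [0.795, -0.607, -0.0, -0.0]
contact_force: [-0.2, -0.9, -0.1]
gripper_width: 45.1
grasp_force: 61.4
```

Call:
send_rows([
  {"x": 3.5, "y": 0.5, "z": 0, "ax": 0, "ay": 0, "az": 0, "gripper": 1},
  {"x": 3.5, "y": 0.5, "z": 0, "ax": 0, "ay": 0, "az": 0, "gripper": 1},
  {"x": 3.5, "y": 0.5, "z": 0, "ax": 0, "ay": 0, "az": 0, "gripper": 1},
  {"x": 3.5, "y": 0.5, "z": 0, "ax": 0, "ay": 0, "az": 0, "gripper": 1},
  {"x": 3.5, "y": 0.5, "z": 0, "ax": 0, "ay": 0, "az": 0, "gripper": 1},
])

```text
clock: 6.35
position: [593.6, 81.0, 154.4]
ee_rot: [0.794, -0.608, -0.0, 0.0]
contact_force: [0.1, 0.2, 0.1]
gripper_width: 45.2
grasp_force: 61.4
```

Call:
send_rows([
  {"x": 3.5, "y": 0.5, "z": 0, "ax": 0, "ay": 0, "az": 0, "gripper": 1},
  {"x": 3.5, "y": 0.5, "z": 0, "ax": 0, "ay": 0, "az": 0, "gripper": 1},
  {"x": 3.5, "y": 0.5, "z": 0, "ax": 0, "ay": 0, "az": 0, "gripper": 1},
  {"x": 3, "y": 0.5, "z": 0, "ax": 0, "ay": 0, "az": 0, "gripper": 1},
  {"x": 2, "y": 0.3, "z": 0, "ax": 0, "ay": 0, "az": 0, "gripper": 1},
])

```text
clock: 6.77
position: [611.8, -75.8, 154.2]
ee_rot: [0.793, -0.609, -0.0, 0.0]
contact_force: [-0.5, 0.5, -0.0]
gripper_width: 45.7
grasp_force: 61.4
```

Call:
send_rows([
  {"x": 0, "y": 0, "z": 0, "ax": 0, "ay": 0, "az": 0, "gripper": 1},
  {"x": 0, "y": 0, "z": 0, "ax": 0, "ay": 0, "az": 0, "gripper": 1},
  {"x": 0, "y": 0, "z": 0, "ax": 0, "ay": 0, "az": 0, "gripper": 1},
])

```text
clock: 7.02
position: [612.0, -72.7, 154.2]
ee_rot: [0.794, -0.608, -0.0, 0.0]
contact_force: [0.2, 0.4, -0.3]
gripper_width: 45.5
grasp_force: 61.4
```

Run:
```python
from h import *
delta((618.7,-112.3,106))
```

```text
t 7.02 pos [612.  -72.7 154.2] w 45.5 gf 61.4 F [ 0.2  0.4 -0.3] yang -164.9 tilt [-0.0005  0.0002] dtool cm [4.   0.39 4.82]
```

Call:
send_rows([
  {"x": 2, "y": 0.2, "z": 0, "ax": 0, "ay": 0, "az": 0, "gripper": 1},
  {"x": 2, "y": 0.2, "z": 0, "ax": 0, "ay": 0, "az": 0, "gripper": 1},
  {"x": 0, "y": 0, "z": 1.5, "ax": 0, "ay": 0, "az": 0, "gripper": 1},
  {"x": 0, "y": 0, "z": 1.5, "ax": 0, "ay": 0, "az": 0, "gripper": 1},
  {"x": 0, "y": 0, "z": 0.7, "ax": 0, "ay": 0, "az": 0, "gripper": 1},
])

```text
clock: 7.43
position: [617.8, -111.4, 115.5]
ee_rot: [0.794, -0.607, -0.001, 0.001]
contact_force: [-0.7, -0.5, -0.9]
gripper_width: 45.8
grasp_force: 61.4
```

Call:
send_rows([
  {"x": 0, "y": 0, "z": 0, "ax": 0, "ay": 0, "az": 0, "gripper": 1},
  {"x": 0, "y": 0, "z": 0, "ax": 0, "ay": 0, "az": 0, "gripper": 1},
  {"x": 0, "y": 0, "z": 0, "ax": 0, "ay": 0, "az": 0, "gripper": 1},
])

```text
clock: 7.68
position: [619.7, -111.9, 118.3]
ee_rot: [0.795, -0.607, 0.001, -0.0]
contact_force: [-0.3, 0.2, -0.2]
gripper_width: 45.5
grasp_force: 61.4
```

Run:
```python
from h import *
delta((618.7,-112.3,105))
im,d=look('scene');jm,e=look('top')
a=cv2.resize(im[145:265,230:350,::-1],(400,400),interpolation=cv2.INTER_CUBIC);b=cv2.resize(jm[120:230,295:405,::-1],(400,400),interpolation=cv2.INTER_CUBIC)
cv2.imwrite('pics/s3.png',np.hstack([a,b]))
```

```text
t 7.68 pos [ 619.7 -111.9  118.3] w 45.5 gf 61.4 F [-0.3  0.2 -0.2] yang -164.8 tilt [ 0.0016 -0.0003] dtool cm [0.01 0.1  1.33]
```

View pics/s3.png

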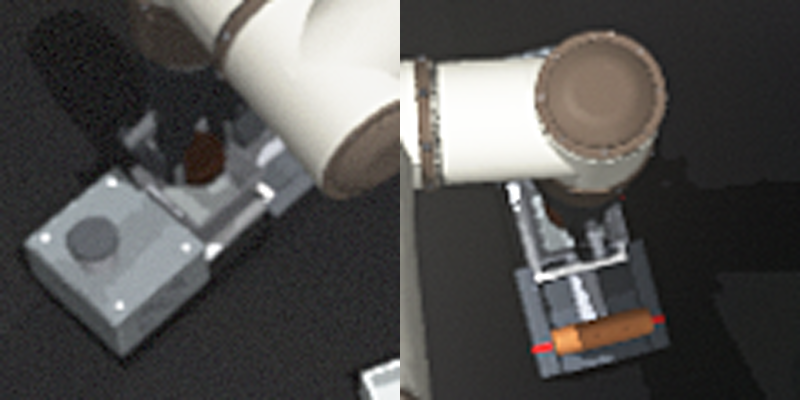

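The left crop shows the puck between the fingers above the chute at about (205,155). I'll measure its position and tilt from depth before releasing.

Run:
```python
from h import *
c,s=np.cos(np.radians(15.2)),np.sin(np.radians(15.2))
for cam in('scene','top'):
    im,d=look(cam);W=world(cam,d);h=cv2.cvtColor(im,cv2.COLOR_RGB2HSV).astype(int)
    m=((h[...,0]<14)|(h[...,0]>170))&(h[...,1]>110)&(h[...,2]<130)&(d>0)&(abs(W[...,0]-619)<45)&(abs(W[...,1]+112)<45)&(W[...,2]<150)
    P=W[m];q=P[:,:2]-[618.7,-112.3];F=np.c_[q@[c,s],q@[-s,c],P[:,2]]
    print(cam,m.sum(),np.percentile(F,[2,50,98],axis=0).round(1).tolist())
    A=np.c_[F[:,:2],np.ones(len(F))];r=np.linalg.lstsq(A,F[:,2],rcond=None)[0];print('plane',r.round(3),'resid',np.std(A@r-F[:,2]).round(1))
    v,u=np.where(m)
    for i in range(0,len(v),8):print(u[i],v[i],F[i].round(0),end=';')
```

```text
scene 78 [[-18.0, -5.7, 126.0], [2.0, 12.0, 131.6], [18.9, 24.5, 134.6]]
plane [-3.00000e-03 -3.80000e-02  1.31595e+02] resid 2.1
290 185 [-15. -10. 130.];288 188 [ -3.  -6. 131.];295 189 [-14.  10. 132.];292 191 [ -4.   9. 133.];295 192 [ -7.  17. 132.];294 193 [ -4.  17. 131.];290 195 [  8.  13. 130.];290 196 [ 11.  17. 133.];288 197 [ 17.  15. 133.];289 198 [ 18.  19. 133.];top 9 [[-17.3, 13.7, 128.2], [-9.6, 17.9, 134.4], [0.6, 22.0, 136.9]]
plane [ -0.393   0.916 112.876] resid 2.4
335 176 [  1.  21. 131.];339 181 [-17.  13. 134.];
```

Call:
send_rows([
  {"x": 0, "y": 0.1, "z": 0.7, "ax": 0, "ay": 0, "az": 0, "gripper": 1},
  {"x": 0, "y": 0, "z": 0.7, "ax": 0, "ay": 0, "az": 0, "gripper": 1},
  {"x": 0, "y": 0, "z": 0, "ax": 0, "ay": 0, "az": 0, "gripper": 1},
  {"x": 0, "y": 0, "z": 0, "ax": 0, "ay": 0, "az": 0, "gripper": 1},
  {"x": 0, "y": 0, "z": 0, "ax": 0, "ay": 0, "az": 0, "gripper": 1},
])

```text
clock: 8.3
position: [617.9, -113.0, 103.0]
ee_rot: [0.794, -0.608, -0.0, 0.0]
contact_force: [-0.6, 0.0, -0.2]
gripper_width: 45.8
grasp_force: 61.4
```

Call:
send_rows([
  {"x": 0, "y": 0, "z": 0, "ax": 0, "ay": 0, "az": 0, "gripper": -0.46},
  {"x": 0, "y": 0, "z": 0, "ax": 0, "ay": 0, "az": 0, "gripper": -0.46},
  {"x": 0, "y": 0, "z": 0, "ax": 0, "ay": 0, "az": 0, "gripper": -0.46},
  {"x": 0, "y": 0, "z": 0, "ax": 0, "ay": 0, "az": 0, "gripper": -0.46},
  {"x": 0, "y": 0, "z": 0, "ax": 0, "ay": 0, "az": 0, "gripper": -0.46},
])

```text
clock: 8.72
position: [618.0, -112.9, 103.5]
ee_rot: [0.794, -0.608, 0.0, -0.0]
contact_force: [0.3, -0.4, 0.1]
gripper_width: 62.5
grasp_force: 0.0
```

Call:
send_rows([
  {"x": 0, "y": 0, "z": -2, "ax": 0, "ay": 0, "az": 0, "gripper": -0.46},
  {"x": 0, "y": 0, "z": -3, "ax": 0, "ay": 0, "az": 0, "gripper": -0.46},
  {"x": 0, "y": 3, "z": 0, "ax": 0, "ay": 0, "az": 0, "gripper": -0.46},
  {"x": 0, "y": 4, "z": 0, "ax": 0, "ay": 0, "az": 0, "gripper": -0.46},
  {"x": 0, "y": 3.8, "z": 0, "ax": 0, "ay": 0, "az": 0, "gripper": -0.46},
])

```text
clock: 9.13
position: [512.7, -141.1, 153.5]
ee_rot: [0.794, -0.608, 0.0, -0.0]
contact_force: [-0.3, -0.8, 0.1]
gripper_width: 62.4
grasp_force: 0.0
```

Call:
send_rows([
  {"x": 0, "y": 0, "z": 0, "ax": 0, "ay": 0, "az": 0, "gripper": -0.46},
  {"x": 0, "y": 0, "z": 0, "ax": 0, "ay": 0, "az": 0, "gripper": -0.46},
  {"x": 0, "y": 0, "z": 0, "ax": 0, "ay": 0, "az": 0, "gripper": -0.46},
])

```text
clock: 9.38
position: [514.4, -141.2, 154.1]
ee_rot: [0.794, -0.608, 0.001, -0.001]
contact_force: [0.4, 0.0, 0.3]
gripper_width: 62.1
grasp_force: 0.0
```

```bash
cat > v.py <<'E'
from h import *
import sys
delta((514.5,-140.6,76))
c,s=np.cos(np.radians(15.2)),np.sin(np.radians(15.2))
o=[]
for cam,(l,t,n) in(('scene',(240,150,100)),('top',(300,140,90))):
    im,d=look(cam);W=world(cam,d);h=cv2.cvtColor(im,cv2.COLOR_RGB2HSV).astype(int)
    q=W[...,:2]-[618.7,-112.3];X=q@[c,s];Y=q@[-s,c];Z=W[...,2]
    m=((h[...,0]<14)|(h[...,0]>165))&(h[...,1]>80)&(h[...,2]<140)&(d>0)&(abs(X)<40)&(abs(Y)<40)
    print(cam,'dark',m.sum(),np.c_[X,Y,Z][m.ravel().nonzero()[0]].shape if 0 else [np.percentile(k[m],[5,50,95]).round(0).tolist() for k in(X,Y,Z)] if m.any() else '')
    o.append(cv2.resize(im[t:t+n,l:l+n,::-1],(400,400),interpolation=cv2.INTER_CUBIC))
cv2.imwrite('pics/'+sys.argv[1],np.hstack(o))
E
python3 v.py s4.png
```

```text
t 9.38 pos [ 514.4 -141.2  154.1] w 62.1 gf 0.0 F [0.4 0.  0.3] yang -164.8 tilt [ 0.002  -0.0003] dtool cm [-0.06 -0.01  7.81]
scene dark 170 [[-17.0, 3.0, 19.0], [-16.0, 2.0, 19.0], [73.0, 77.0, 80.0]]
top dark 24 [[10.0, 15.0, 20.0], [-17.0, -5.0, 8.0], [73.0, 78.0, 81.0]]
```

View pics/s4.png

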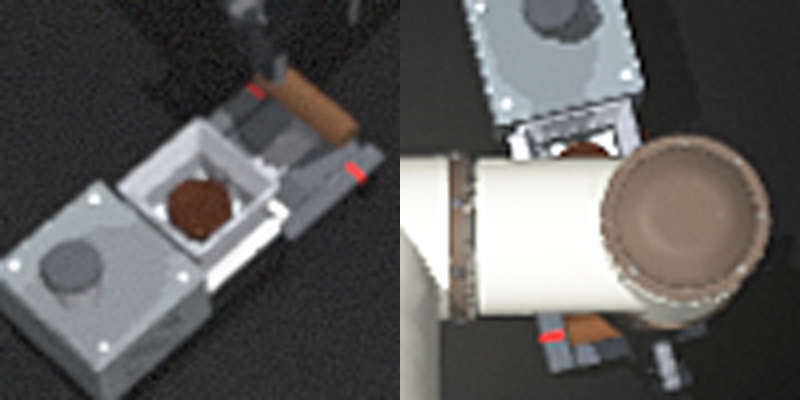

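The crop shows the puck flat at about (200,208) in the chute on the closed slide, top at 78 mm. Next I take the handle.

Call:
send_rows([
  {"x": 0, "y": 0, "z": 2.5, "ax": 0, "ay": 0, "az": 0, "gripper": -0.46},
  {"x": 0, "y": 0, "z": 2.5, "ax": 0, "ay": 0, "az": 0, "gripper": -0.46},
  {"x": 0, "y": 0, "z": 2, "ax": 0, "ay": 0, "az": 0, "gripper": -0.46},
  {"x": 0, "y": 0, "z": 1, "ax": 0, "ay": 0, "az": 0, "gripper": -0.46},
  {"x": 0, "y": 0, "z": 0, "ax": 0, "ay": 0, "az": 0, "gripper": -0.46},
])

```text
clock: 9.9
position: [512.9, -140.8, 70.7]
ee_rot: [0.794, -0.608, -0.002, 0.002]
contact_force: [0.1, -0.1, -0.0]
gripper_width: 62.2
grasp_force: 0.0
```

Call:
send_rows([
  {"x": 0, "y": 0, "z": 0, "ax": 0, "ay": 0, "az": 0, "gripper": -0.46},
  {"x": 0, "y": 0, "z": 0, "ax": 0, "ay": 0, "az": 0, "gripper": -0.46},
  {"x": 0, "y": 0, "z": 0, "ax": 0, "ay": 0, "az": 0, "gripper": -0.46},
])

```text
clock: 10.15
position: [515.0, -141.1, 74.6]
ee_rot: [0.794, -0.608, 0.001, -0.001]
contact_force: [0.1, -0.1, 0.1]
gripper_width: 62.2
grasp_force: 0.0
```

Call:
send_rows([
  {"x": 0, "y": 0, "z": 0, "ax": 0, "ay": 0, "az": 0, "gripper": 1},
  {"x": 0, "y": 0, "z": 0, "ax": 0, "ay": 0, "az": 0, "gripper": 1},
  {"x": 0, "y": 0, "z": 0, "ax": 0, "ay": 0, "az": 0, "gripper": 1},
  {"x": 0, "y": 0, "z": 0, "ax": 0, "ay": 0, "az": 0, "gripper": 1},
  {"x": 0, "y": 0, "z": 0, "ax": 0, "ay": 0, "az": 0, "gripper": 1},
])

```text
clock: 10.57
position: [513.8, -141.2, 74.1]
ee_rot: [0.794, -0.608, 0.0, -0.0]
contact_force: [-1.3, 0.9, 5.8]
gripper_width: 23.2
grasp_force: 58.8
```

Call:
send_rows([
  {"x": 0, "y": 0, "z": 0, "ax": 0, "ay": 0, "az": 0, "gripper": 1},
  {"x": 0, "y": 0, "z": 0, "ax": 0, "ay": 0, "az": 0, "gripper": 1},
  {"x": 0, "y": 0, "z": 0, "ax": 0, "ay": 0, "az": 0, "gripper": 1},
])

```text
clock: 10.82
position: [513.8, -141.2, 74.1]
ee_rot: [0.794, -0.608, 0.0, -0.0]
contact_force: [-2.1, 0.4, 5.4]
gripper_width: 23.2
grasp_force: 58.8
```

```bash
python3 -c "
from h import *
delta((514.5,-140.6,74))"
```

```text
t 10.82 pos [ 513.8 -141.2   74.1] w 23.2 gf 58.8 F [-2.1  0.4  5.4] yang -164.8 tilt [ 0.0005 -0.0003] dtool cm [-0.04 -0.08  0.01]
```

Call:
send_rows([
  {"x": 0, "y": 0.8, "z": 0, "ax": 0, "ay": 0, "az": 0, "gripper": 1},
  {"x": 0, "y": 1, "z": 0, "ax": 0, "ay": 0, "az": 0, "gripper": 1},
  {"x": 0, "y": 1, "z": 0, "ax": 0, "ay": 0, "az": 0, "gripper": 1},
  {"x": 0, "y": 1, "z": 0, "ax": 0, "ay": 0, "az": 0, "gripper": 1},
  {"x": 0, "y": 0.8, "z": 0, "ax": 0, "ay": 0, "az": 0, "gripper": 1},
])

```text
clock: 11.23
position: [473.0, -152.3, 74.2]
ee_rot: [0.794, -0.607, 0.004, -0.003]
contact_force: [7.2, 5.0, -2.4]
gripper_width: 23.1
grasp_force: 58.9
```

Call:
send_rows([
  {"x": 0, "y": 0.6, "z": 0, "ax": 0, "ay": 0, "az": 0, "gripper": 1},
  {"x": 0, "y": 0.5, "z": 0, "ax": 0, "ay": 0, "az": 0, "gripper": 1},
  {"x": 0, "y": 0.4, "z": 0, "ax": 0, "ay": 0, "az": 0, "gripper": 1},
  {"x": 0, "y": 0, "z": 0, "ax": 0, "ay": 0, "az": 0, "gripper": 1},
  {"x": 0, "y": 0, "z": 0, "ax": 0, "ay": 0, "az": 0, "gripper": 1},
])

```text
clock: 11.65
position: [459.0, -156.1, 74.2]
ee_rot: [0.794, -0.607, 0.004, -0.003]
contact_force: [6.5, 4.8, -1.3]
gripper_width: 23.1
grasp_force: 58.9
```

Call:
send_rows([
  {"x": 0, "y": 0, "z": 0, "ax": 0, "ay": 0, "az": 0, "gripper": 1},
  {"x": 0, "y": 0, "z": 0, "ax": 0, "ay": 0, "az": 0, "gripper": 1},
  {"x": 0, "y": 0, "z": 0, "ax": 0, "ay": 0, "az": 0, "gripper": 1},
  {"x": 0, "y": 0, "z": 0, "ax": 0, "ay": 0, "az": 0, "gripper": 1},
])

```text
clock: 11.98
position: [459.3, -156.0, 74.2]
ee_rot: [0.794, -0.607, 0.004, -0.003]
contact_force: [6.8, 5.6, -1.2]
gripper_width: 23.2
grasp_force: 59.0
```

```bash
sed -i "s/delta((514.5,-140.6,76))/delta((513.8-62*.965,-141.2-62*.262,74.1))/; s/(240,150,100)/(255,145,90)/; s/(300,140,90)/(300,160,80)/" v.py; python3 v.py s5.png
```

```text
t 11.98 pos [ 459.3 -156.    74.2] w 23.2 gf 59.0 F [ 6.8  5.6 -1.2] yang -164.8 tilt [0.0098 0.0006] dtool cm [-0.    0.55  0.  ]
scene dark 141 [[-22.0, -4.0, 14.0], [-18.0, -2.0, 12.0], [54.0, 58.0, 62.0]]
top dark 140 [[-23.0, -6.0, 11.0], [-19.0, -2.0, 15.0], [56.0, 61.0, 66.0]]
```

View pics/s5.png

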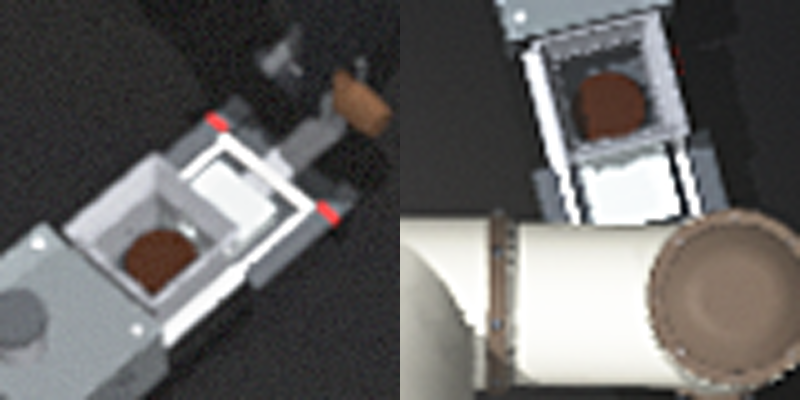

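The crop shows the puck fallen flat in the channel (top 60 mm) and the pointer bar just short of the red lines at (217,122) and (328,213). About 5 mm more pull is needed.

Call:
send_rows([
  {"x": 0, "y": 0.3, "z": 0, "ax": 0, "ay": 0, "az": 0, "gripper": 1},
  {"x": 0, "y": 0.25, "z": 0, "ax": 0, "ay": 0, "az": 0, "gripper": 1},
  {"x": 0, "y": 0, "z": 0, "ax": 0, "ay": 0, "az": 0, "gripper": 1},
  {"x": 0, "y": 0, "z": 0, "ax": 0, "ay": 0, "az": 0, "gripper": 1},
  {"x": 0, "y": 0, "z": 0, "ax": 0, "ay": 0, "az": 0, "gripper": 1},
])

```text
clock: 12.5
position: [454.2, -157.5, 74.2]
ee_rot: [0.794, -0.607, 0.004, -0.003]
contact_force: [7.3, 6.3, -2.9]
gripper_width: 23.5
grasp_force: 59.1
```

```bash
cat > p.py <<'E'
from h import *
import sys
delta((513.8-62*.965,-141.2-62*.262,74.1))
c,s=np.cos(np.radians(15.2)),np.sin(np.radians(15.2))
m=arm.camera_model('scene');T=np.linalg.inv(np.array(m['cam_to_world']))
ims=[];
for i in range(4): ims.append(look('scene')[0].astype(np.float32))
im=np.mean(ims,0)
# rectify plane z=57 in feeder coords: X -140..-60, Y -62..62, 6px/mm
X,Y=np.meshgrid(np.arange(-140,-50,1/5),np.arange(-62,62,1/5))
w=np.stack([618.7+c*X-s*Y,-112.3+s*X+c*Y,np.full_like(X,57),np.ones_like(X)],-1)@T.T
u=(w[...,0]/w[...,2]*m['fx']+m['cx']).astype(np.float32);v=(w[...,1]/w[...,2]*m['fy']+m['cy']).astype(np.float32)
R=cv2.remap(im,u,v,cv2.INTER_CUBIC);cv2.imwrite('pics/'+sys.argv[1],R[:,:,::-1].clip(0,255))
x=X[0];red=np.clip(R[...,0]-R[...,1:].max(-1)-40,0,None)
for y0,y1 in((-62,-40),(40,62)):
    k=(Y[:,0]>y0)&(Y[:,0]<y1);p=red[k].sum(0);print('red',y0,(p@x/p.sum()).round(2),'y',(red[k].sum(1)@Y[k,0]/p.sum()).round(1))
for y0 in range(-40,40,10):
    k=(Y[:,0]>y0)&(Y[:,0]<y0+10);p=R[k].min(-1).mean(0);print(y0,' '.join(f'{a:.0f}' for a in p[(x>-125)&(x<-85)][::10]))
print(x[(x>-125)&(x<-85)][::10].round(0))
E
python3 p.py r1.png
```

```text
t 12.5 pos [ 454.2 -157.5   74.2] w 23.5 gf 59.1 F [ 7.3  6.3 -2.9] yang -164.8 tilt [0.0101 0.0006] dtool cm [-0.01  0.02  0.01]
red -62 -106.18 y -50.7
red 40 -105.76 y 52.9
-40 56 71 84 91 90 84 100 162 233 257 254 249 237 225 218 226 225 216 223 220
-30 71 94 107 108 102 96 109 173 240 260 260 252 199 126 84 88 122 186 235 242
-20 63 90 103 106 103 97 111 169 237 258 258 254 207 136 94 92 128 197 246 253
-10 119 158 191 202 201 196 197 217 243 253 253 240 211 186 188 196 203 221 240 246
0 113 133 171 206 219 220 220 230 244 250 252 243 219 206 212 216 217 225 238 244
10 87 89 99 125 154 166 177 210 244 253 256 246 200 152 142 153 176 212 239 246
20 43 52 57 54 48 53 91 172 244 259 258 257 206 130 90 90 109 154 207 230
30 44 54 59 58 52 47 74 156 237 261 258 251 214 161 133 135 136 139 147 151
[-125. -123. -121. -119. -117. -115. -113. -111. -109. -107. -105. -103.
 -101.  -99.  -97.  -95.  -93.  -91.  -89.  -87.][ WARN:0@1.769] global loadsave.cpp:1063 imwrite_ Unsupported depth image for selected encoder is fallbacked to CV_8U.
```

View pics/r1.png

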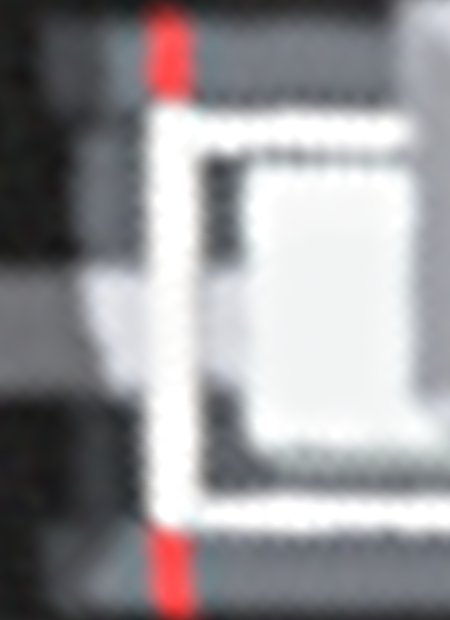

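The rectified view shows the white pointer bar (centre about -105.9 mm) in line with both red lines (-106.2 and -105.8 mm), so I hand in while holding.

```bash
python3 -c "
from h import *
print(arm.job_done())"
```

```text
the job is handed in; nothing more can be done
None
```

The dark puck is lying flat in front of the pusher, and the gripper is still holding the handle with the pointer on the red lines; I handed the job in at about 13 s on the robot's clock.

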